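# Find the case with the loose weight and present it over the pan

### The job

In one of the three sealed weight cases a weight has come loose. Working from left to right, lift each case in turn clear of the bench and shake it by tipping its left end well down (about 30 degrees) and then its right end as far, feeling for something sliding inside, and set it back upright where it stood before taking the next. Finish holding the case that rattles level over the weighing pan, about 8 cm clear of it, with the other two back in their places and the loose weights and spirit level undisturbed; do not put it down or let go.

Things in the scene. Friction and masses are not known exactly. Their poses are not given: they have to be found in the camera images.
- case_left_center (a point): The left (+y) one of three alike sealed dark wooden cases, smooth flat-sided box 54 wide (x) x 124 long (y) x 54 high. Point: its centre, 27 above the underside; z up, +y towards its left end. Grip across the 54 mm width at mid-length. 0.27 to 0.82 kg; weight is no clue to the contents. Apart from the loose weight its mass is centred.
- case_middle_center (a point): The middle one of three alike sealed dark wooden cases, smooth flat-sided box 54 wide (x) x 124 long (y) x 54 high. Point: its centre, 27 above the underside; z up, +y towards its left end. In the rattling case a loose 0.2 kg weight slides along the length, 38 mm either way from the middle, once tipped over about 10 degrees; in the others nothing moves.
- case_right_center (a point): The right (-y) one of three alike sealed dark wooden cases, smooth flat-sided box 54 wide (x) x 124 long (y) x 54 high. Point: its centre, 27 above the underside; z up, +y towards its left end. The loose weight stays at the end it slid to when the case is levelled, so the moment about the case's x axis then differs by about 0.15 N m between the two ends, once the reading settles (average it over half a second).
- pan_center (a point): Centre of the top face of the black round weighing pan, 120 diameter, 50 above the bench, on a fixed grey bench scale 150 x 160 x 34 beyond the cases. z up. A fixed cast-iron bench clamp 168 high with a steel beam stands farther off to the right, out of the way.
- brass_weight: Bystander: polished brass cylinder weight, 44 diameter, 50 high, loose; origin at the centre of its underside. Leave alone.
- knob_weight: Bystander: squat chrome knob-top weight, 54 diameter, 51 high, loose; origin at the centre of its underside. Leave alone.
- spirit_level: Bystander: green enamel spirit level, 200 long (y) x 30 x 38 high, loose, to the left of the scale; origin at the centre of its underside. Leave alone.
Things that resemble listed ones, but are neither listed nor needed, are in the scene too. What is shaped like the part that bears case_right_center but blue is not meant. Leave any pink look-alike of the part that bears case_left_center alone.

How it is judged:
By the outcome, as a careful person would: the job done as asked, in the order asked, and still so for the second after the job is handed in, while the arm keeps its last pose, push and grip.
It also fails if it takes over 72 s, if anything falls off the work surface, if the arm or the gripper's body presses on something with over 40 N, if the wrist force passes 120 N, or if a joint passes its speed limit or range.

### The arm

A 6-joint arm with a two-finger parallel gripper is mounted at the origin on the work surface. World frame = base frame: x ahead of the robot, y to its left, z up, the work surface at z = 0. Lengths are in mm, angles in degrees, forces in N, time in s.
With the tool pointing down it reaches from about 300 to 850 mm from the base axis. Payload 4.2 kg.
Tool frame: the origin (TCP) lies at the very end of the fingers, on their centre line; the grasp point (between the pads) lies env.pinch_z behind it (env.pinch_z is the distance from the TCP to the grasp point, in mm); z points along the fingers, y is the line along which they close (so a half turn about z gives the same grasp; the last joint's range is limited). The gripper opens to 91 mm and grips with 3 to 60 N. Pads are 32 mm wide; open, the fingers measure 118 mm over their backs; the gripper's body (76 mm by 178 mm) begins 60 mm behind the grasp point.
Start: joints at [62.911, 18.312, 89.639, -0, 72.044, -1.146], TCP at [251.559, 517.07, 213.976] pointing down, gripper open.
Joint ranges: [-177.97, 177.97], [-48.28, 115.42], [12.27, 149.76], [-77.06, 257.06], [2.81, 150.46], [-146.56, 146.56]. Speed limits (degrees/s): [147.25, 147.25, 180, 180, 180, 180].

### API

Orientations are given as [roll, pitch, yaw] about the fixed x, y, z axes, in that order (R = Rz(yaw) Ry(pitch) Rx(roll)).
In Python, from workcell import state, vision, job_done, env gives the robot as it stands.
- The arm moves only by the tool servo_tool, never from a script. Its argument "rows" is a list of rows, each a list of 5 numbers: the shift along the tool's x, y, z scaled (see below), then the turn about the tool's z scaled (see below), then the opening, from 0 (shut) to 1 (fully open). A call has 1 to 20 rows; each row is the pose to reach, as a shift and turn from the pose commanded when the call began, along the tool's axes at that moment; what a row does not reach only later rows make up. The controller multiplies each number of a shift by 200 mm and each number of a turn by 90 degrees. A row lasts 1/12 s, in which the tool goes at most 41.7 mm and 7.16 degrees, less where a joint would pass 70% of its speed; a pose out of reach is approached as far as the arm can. A call with a number of a shift or a turn outside -1 to 1 is refused whole. A call with a gripper value outside its range is refused whole. The fingers move at their own pace and stop on an object; "force" is the grip in N (left out, the last holds). Time passes only in rows, so rows that repeat a pose let the fingers close. It gives the time, the measured TCP pose, the force, the opening and the grip force at its end, in the units of the state.
- state(): the state, without advancing time (a new reading comes with each control period).
- vision.grab_frame(name): name is "scene" or "top" or "wrist"; returns the picture (384x512x3 uint8, red, green, blue); there is no depth.
- vision.camera_info(name): a dict with "vertical_fov" (degrees; the focal length in pixels is half the picture's height over the tangent of half this angle, whatever the lens; pixels are square), "cx", "cy" (the principal point, pixels), "T" (4x4, takes a point from camera to world coordinates). Camera axes: x right, y up, looking along -z (the intrinsics and any distortion apply to the point x, -y, -z); pixel columns grow to the right and rows downward; lengths in mm; the calibration is good to about 2 mm. A picture is of the moment at which its call begins: read the wrist's pose just before it. camera_info takes no time and is no camera call; for the wrist camera it gives the pose at the moment of the call.
- job_done(): hands the job in; it is judged then, once.
The state is a dict: "time_s": time; "qpos": joint angles; "qvel": joint speeds; "effort": joint torques, N m; "ee_pos": TCP position; "ee_rot": TCP orientation; "force": force on the tool from outside, world axes, zero at the start; "torque": the same for the moment, N m; "gripper_width": finger opening in mm; "gripper_force": force on a finger pad.
Only numpy, scipy, OpenCV 4.12 (cv2) and the standard library are available. Lean on these libraries where they do the work, as an engineer would, in place of code of your own. Each camera call takes 0.05 s, during which the arm holds its last target. There are 200 camera calls.

## Working session

There is one attempt and no reset: what is moved stays moved. The work goes in short steps, Python scripts to look and compute and a tool call to move; the robot and the scene stay as the last step left them, time stands still between calls to the robot, and variables do not carry over. Pictures are saved under pics/ and viewed, at most 10 in all, crops included, and the job is handed in when it is done.

Besides the shell and the picture viewer there is one more tool, called after "Emit:" by a JSON object that holds its "method" and its "body". servo_tool: Moves the arm, as the interface text tells. Its arguments: {"type":"object","properties":{"rows":{"type":"array"},"force":{"type":"number"}},"required":["rows"]}

```bash
ls -R . | head -40; mkdir -p pics
python3 - <<'E'
from workcell import state, vision, env
import cv2, numpy as np
print([a for a in dir(env) if a[0]!='_'], env.pinch_z)
print(state())
ims=[]
for n in ("scene","top","wrist"):
    im=vision.grab_frame(n); cv2.imwrite(f"pics/{n}0.png",im[:,:,::-1]); 
    c=vision.camera_info(n); print(n,c.keys(),c["vertical_fov"],c["cx"],c["cy"],np.round(c["T"],3).tolist(),[ (k,v) for k,v in c.items() if k not in("T","vertical_fov","cx","cy")])
E
```

```text
.:
pics

./pics:
['Unreachable', 'pinch_z'] 18.8
{'time_s': 0.0, 'qpos': array([ 6.29102836e+01,  1.83497173e+01,  8.97085321e+01, -1.06811571e-03,
        7.20421559e+01, -1.14552190e+00]), 'qvel': array([-0.01454221, -0.02142267,  0.01438879, -0.07787917,  0.03439623,
       -0.04049101]), 'effort': array([ 4.53368903e-04, -4.12458944e+01, -2.31968129e+01,  7.26666790e-02,
        4.56206140e-02, -1.35862451e-04]), 'ee_pos': array([251.32544943, 516.59071487, 213.12515311]), 'ee_rot': array([-1.79899594e+02, -9.91981693e-04,  1.54056135e+02]), 'force': array([0.73475033, 0.27982437, 0.03863404]), 'torque': array([ 0.00593558, -0.05401569,  0.01222707]), 'gripper_force': 0.0, 'gripper_width': 91.36839317898105}
scene dict_keys(['vertical_fov', 'cx', 'cy', 'T']) 49.91582362293762 255.72911747920196 198.48007454392456 [[-0.721, -0.53, 0.446, 1039.746], [0.693, -0.543, 0.473, 567.728], [-0.009, 0.651, 0.759, 1040.228], [0.0, 0.0, 0.0, 1.0]] []
top dict_keys(['vertical_fov', 'cx', 'cy', 'T']) 46.5982447658649 256.29071447024785 182.36989780188765 [[0.002, 0.997, -0.082, 373.189], [-1.0, 0.004, 0.02, -27.304], [0.02, 0.082, 0.996, 1171.515], [0.0, 0.0, 0.0, 1.0]] []
wrist dict_keys(['vertical_fov', 'cx', 'cy', 'T']) 65.26732278678196 251.8077677051872 194.28928598546824 [[0.438, -0.865, -0.245, 181.605], [0.899, 0.421, 0.12, 550.501], [-0.001, -0.273, 0.962, 385.263], [0.0, 0.0, 0.0, 1.0]] []
```

View pics/scene0.png

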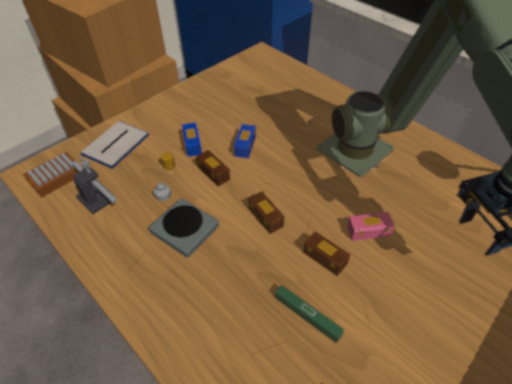

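View pics/top0.png

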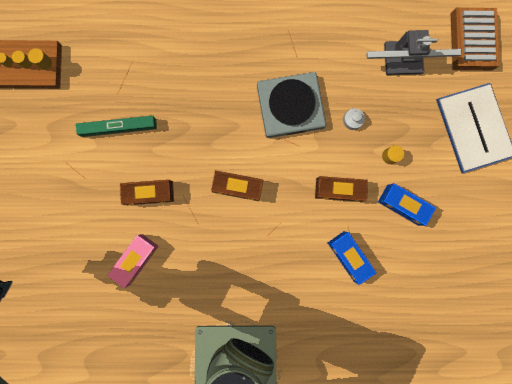

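```bash
cat > h.py <<'E'
from workcell import state, vision, env
import cv2, numpy as np
def ray(n,uv,z,info=None):
    c=info or vision.camera_info(n); f=192/np.tan(np.radians(c["vertical_fov"]/2)); T=np.array(c["T"])
    d=T[:3,:3]@np.array([(uv[0]-c["cx"])/f,-(uv[1]-c["cy"])/f,-1]); o=T[:3,3]
    return (o+d*(z-o[2])/d[2])[:2]
def blobs(im,lo,hi,amin=60):
    m=cv2.inRange(cv2.cvtColor(im,cv2.COLOR_RGB2HSV),lo,hi); m=cv2.morphologyEx(m,cv2.MORPH_OPEN,np.ones((2,2)))
    return [c for c in cv2.findContours(m,cv2.RETR_EXTERNAL,cv2.CHAIN_APPROX_NONE)[0] if cv2.contourArea(c)>amin]
E
python3 - <<'E'
from h import *
im=vision.grab_frame("top"); hsv=cv2.cvtColor(im,cv2.COLOR_RGB2HSV)
for p in [(145,192),(130,185),(237,186),(220,180),(342,188),(325,182),(300,200),(115,126)]: print(p,hsv[p[1],p[0]])
def rep(name,cs,z):
    for c in cs:
        r=cv2.minAreaRect(c); b=cv2.boxPoints(r); w=np.array([ray("top",p,z) for p in b]); e=[w[1]-w[0],w[2]-w[1]]; L=max(e,key=np.linalg.norm)
        a=np.degrees(np.arctan2(L[1],L[0]))%180
        print(name,np.round(r[0],1),"ctr",np.round(w.mean(0),1),"size",[round(float(np.linalg.norm(x)),1) for x in e],"ang",round(a,1))
rep("label",blobs(im,(18,180,180),(28,255,255)),54)
rep("brown",blobs(im,(4,100,20),(14,255,130),300),54)
rep("blue",blobs(im,(105,150,60),(125,255,255)),54)
rep("pink",blobs(im,(155,80,60),(178,255,255)),54)
rep("green",blobs(im,(65,100,40),(90,255,255),200),38)
rep("pan",blobs(im,(0,0,0),(180,255,45),800),50)
for n,p,z in [("knob",(354,119),25),("brass",(394,155),25),("beamL",(367,54),150),("beamR",(461,52),150),("clampbase",(405,70),0)]: print(n,ray("top",p,z))
E
```

```text
(145, 192) [ 21 207 219]
(130, 185) [ 12 189  97]
(237, 186) [ 21 209 218]
(220, 180) [ 11 189 104]
(342, 188) [ 21 202 217]
(325, 182) [ 12 186 104]
(300, 200) [ 17 144 219]
(115, 126) [ 57  63 133]
label [131.3 262. ] ctr [266.6 257.8] size [47.6, 27.5] ang 147.2
label [354.1 258.9] ctr [ 274.3 -294.1] size [25.8, 46.4] ang 33.4
label [410.8 204.9] ctr [ 409.  -439.8] size [26.3, 46.6] ang 60.2
label [145.5 193. ] ctr [437.1 226.8] size [47.3, 30.0] ang 90.2
label [343.8 189.1] ctr [ 448.5 -270.8] size [29.3, 48.8] ang 85.8
label [237.8 185.9] ctr [455.8  -3.5] size [29.5, 49.3] ang 79.5
label [396.5 154. ] ctr [ 538.5 -406.7] size [38.5, 41.1] ang 178.6
label [18.5 57.5] ctr [781.6 556.2] size [27.7, 28.8] ang 2.5
label [36. 56.] ctr [785.9 512.3] size [35.4, 36.7] ang 2.3
brown [147.2 193.1] ctr [436.9 222.5] size [128.5, 53.5] ang 94.2
brown [342.  189.7] ctr [ 447.  -266.2] size [55.6, 131.1] ang 84.9
brown [237.8 186.2] ctr [454.9  -3.6] size [54.5, 121.9] ang 79.1
blue [352.7 258.6] ctr [ 275.3 -290.4] size [58.6, 129.6] ang 34.1
blue [407.8 205.3] ctr [ 408.2 -432.3] size [60.4, 134.0] ang 59.8
pink [133.2 261.3] ctr [268.7 253.2] size [130.1, 59.2] ang 144.0
green [116.  126.6] ctr [608.  309.2] size [198.3, 33.2] ang 96.6
pan [293. 103.] ctr [ 670.  -143.9] size [113.6, 115.1] ang 179.5
knob [ 634.80294492 -306.54958291]
brass [ 540.08037731 -409.92974869]
beamL [ 762.70054447 -309.53202388]
beamR [ 769.75732702 -534.43083988]
clampbase [ 776.30739275 -453.74690201]
```

Emit:
{"method": "servo_tool", "body": {"rows": [[-0.8,-0.6,0.1,0.69,1],[-0.8,-0.6,0.1,0.69,1],[-0.8,-0.6,0.1,0.69,1],[-0.8,-0.6,0.1,0.69,1],[-0.8,-0.6,0.1,0.69,1],[-0.8,-0.6,0.1,0.69,1],[-0.8,-0.6,0.1,0.69,1],[-0.8,-0.6,0.1,0.69,1],[-0.8,-0.6,0.1,0.69,1],[-0.8,-0.6,0.1,0.69,1]]}}

```text
time_s: 1.03
ee_pos: [343.0, 338.9, 193.9]
ee_rot: [-180.0, 0.0, 91.9]
force: [0.1, 0.7, -0.1]
gripper_width: 91.3
gripper_force: 0.0
```

Emit:
{"method": "servo_tool", "body": {"rows": [[-0.76,0.47,0.2,0,1],[-0.76,0.47,0.2,0,1],[-0.76,0.47,0.2,0,1],[-0.76,0.47,0.2,0,1],[-0.76,0.47,0.2,0,1],[-0.76,0.47,0.2,0,1]]}}

```text
time_s: 1.53
ee_pos: [443.1, 187.6, 152.9]
ee_rot: [-179.9, 0.1, 91.8]
force: [1.2, -0.6, -0.2]
gripper_width: 91.0
gripper_force: 0.0
```

```bash
cat >> h.py <<'E'
def wrist_case(name):
    c=vision.camera_info("wrist"); im=vision.grab_frame("wrist"); cv2.imwrite(f"pics/{name}.png",im[:,:,::-1])
    for k in blobs(im,(18,150,120),(28,255,255),300):
        b=cv2.boxPoints(cv2.minAreaRect(k)); w=np.array([ray("wrist",p,54,c) for p in b]); e=[w[1]-w[0],w[2]-w[1]]; L=max(e,key=np.linalg.norm)
        print(np.round(cv2.minAreaRect(k)[0]),"ctr",np.round(w.mean(0),1),[round(float(np.linalg.norm(x)),1) for x in e],"ang",round(np.degrees(np.arctan2(L[1],L[0]))%180,1))
E
python3 -c "
from h import *
print(state()['ee_pos']); wrist_case('w1')"
```

```text
[443.1388298  187.62561817 152.9187284 ]
[364. 326.] ctr [567.3  44.1] [24.3, 267.3] ang 1.9
[254. 153.] ctr [442.9 226.3] [30.3, 50.9] ang 95.4
[ 56. 110.] ctr [269.5 258. ] [28.0, 49.8] ang 145.5
```

View pics/w1.png

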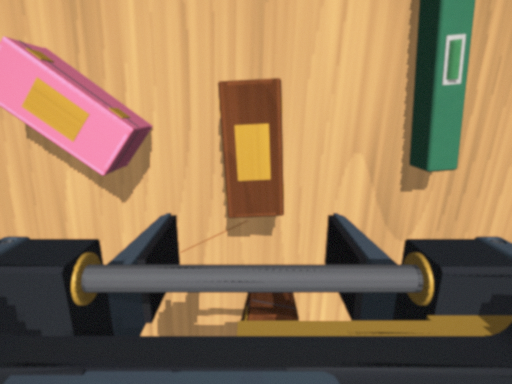

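Emit:
{"method": "servo_tool", "body": {"rows": [[-0.015,0.02,0.3,-0.04,1],[-0.015,0.02,0.5,-0.04,1],[-0.015,0.02,0.625,-0.04,1],[-0.015,0.02,0.625,-0.04,1],[-0.015,0.02,0.625,-0.04,0],[-0.015,0.02,0.625,-0.04,0],[-0.015,0.02,0.625,-0.04,0],[-0.015,0.02,0.625,-0.04,0],[-0.015,0.02,0.625,-0.04,0]], "force": 4}}

```text
time_s: 2.33
ee_pos: [447.3, 188.3, 30.9]
ee_rot: [179.8, -0.1, 95.6]
force: [0.3, -0.3, 0.2]
gripper_width: 60.6
gripper_force: 0.0
```

Emit:
{"method": "servo_tool", "body": {"rows": [[0,0,0,0,0],[0,0,0,0,0],[0,0,0,0,0],[0.01,0,-0.03,0,0],[0.03,0,-0.06,0,0],[0.05,0,-0.09,0,0],[0.05,0,-0.09,0,0]]}}

```text
time_s: 2.92
ee_pos: [445.8, 198.6, 48.2]
ee_rot: [179.9, -0.1, 95.6]
force: [0.0, -0.5, -0.7]
gripper_width: 54.1
gripper_force: 4.0
```

```bash
python3 -c "
from h import *
s=state(); print(s['ee_pos'],s['force'],s['torque'],s['gripper_width'],s['gripper_force']); 
cv2.imwrite('pics/a.png',np.hstack([cv2.resize(vision.grab_frame('scene')[180:330,250:450],(400,300)),cv2.resize(vision.grab_frame('wrist'),(400,300))])[:,:,::-1])"
```

```text
[445.8317937  198.57104402  48.17593729] [ 0.03823955 -0.45549875 -0.71169395] [-0.08949077  0.10142543  0.04939709] 54.09996270370869 3.9999351650476456
```

View pics/a.png

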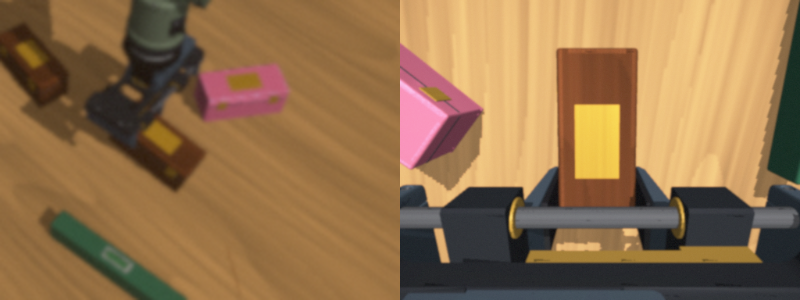

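```bash
cat >> h.py <<'E'
def tilt(save=None):
    "pose of the held case from its label (50x29.5): world pitch of long axis, centre of top"
    c=vision.camera_info("wrist"); im=vision.grab_frame("wrist"); T=np.array(c["T"]); s=state()
    if save: cv2.imwrite(f"pics/{save}.png",im[:,:,::-1])
    f=192/np.tan(np.radians(c["vertical_fov"]/2)); K=np.array([[f,0,c["cx"]],[0,f,c["cy"]],[0,0,1]])
    ks=[k for k in blobs(im,(18,150,120),(28,255,255),300) if 180<k[:,0,0].mean()<330 and k[:,0,1].mean()<240]
    k=max(ks,key=cv2.contourArea); q=cv2.boxPoints(cv2.minAreaRect(k)); q=q[np.argsort(q[:,1])]
    hull=k[:,0].astype(float); P=[]
    # edge lines fitted along each side
    x0,y0,w,h=cv2.boundingRect(k); L=[];R=[];U=[];D=[]
    for y in range(y0+h//6,y0+h*5//6): r=hull[hull[:,1]==y][:,0]; L.append((r.min(),y)); R.append((r.max()+1,y))
    for x in range(x0+w//5,x0+w*4//5): r=hull[hull[:,0]==x][:,1]; U.append((x,r.min())); D.append((x,r.max()+1))
    def line(p): 
        vx,vy,a,b=cv2.fitLine(np.array(p,np.float32),cv2.DIST_HUBER,0,.01,.01).ravel(); return np.cross([a,b,1],[a+vx,b+vy,1])
    l,r,u,d=map(line,(L,R,U,D)); X=lambda a,b:(lambda p:p[:2]/p[2])(np.cross(a,b))
    img=np.array([X(u,l),X(u,r),X(d,r),X(d,l)])
    a,b=14.9,25.1; obj=np.array([[-a,b,0],[a,b,0],[a,-b,0],[-a,-b,0]])
    n,rv,tv,err=cv2.solvePnPGeneric(obj,img,K,None,flags=cv2.SOLVEPNP_IPPE)
    F=np.diag([1,-1,-1.])
    for v,t,e in zip(rv,tv,err):
        Rw=T[:3,:3]@F@cv2.Rodrigues(v)[0]; p=T[:3,:3]@F@t.ravel()+T[:3,3]
        print("tilt(left up +)",round(float(np.degrees(np.arcsin(Rw[2,1]))),1),"top centre",np.round(p,1),"err",e.round(2), "size px",w,h)
    print("F",s["force"].round(2),"M",s["torque"].round(3),"ee",s["ee_pos"].round(1),s["gripper_width"].round(1),s["gripper_force"].round(1))
E
python3 -c "
from h import *
tilt()"
```

```text
tilt(left up +) -22.2 top centre [442.3 238.7  66.8] err [0.36] size px 59 96
tilt(left up +) -4.9 top centre [442.4 237.5  67.1] err [0.61] size px 59 96Traceback (most recent call last):
  File "<string>", line 3, in <module>
    tilt()
    ~~~~^^
  File "h.py", line 37, in tilt
    print("F",s["force"].round(2),"M",s["torque"].round(3),"ee",s["ee_pos"].round(1),s["gripper_width"].round(1),s["gripper_force"].round(1))
                                                                                     ^^^^^^^^^^^^^^^^^^^^^^^^
AttributeError: 'float' object has no attribute 'round'
```

Emit:
{"method": "servo_tool", "body": {"rows": [[0.03,0,-0.04,0,0],[0.06,0,-0.075,0,0],[0.1,0,-0.11,0,0],[0.13,0,-0.14,0,0],[0.15,0,-0.16,0,0],[0.15,0,-0.16,0,0]], "force": 4}}

```text
time_s: 3.57
ee_pos: [442.9, 228.9, 80.1]
ee_rot: [179.9, -0.1, 95.6]
force: [-0.7, -0.5, -1.0]
gripper_width: 54.0
gripper_force: 4.0
```

Emit:
{"method": "servo_tool", "body": {"rows": [[0,0,0,0,0],[0,0,-0.08,0,0],[0,0,-0.2,0,0],[0,0,-0.2,0,0],[0,0,-0.2,0,0],[0,0,-0.2,0,0],[0,0,-0.2,0,0],[0,0,-0.2,0,0]], "force": 40}}

```text
time_s: 4.23
ee_pos: [441.5, 226.9, 117.6]
ee_rot: [-179.9, 0.1, 95.6]
force: [0.2, -0.1, -3.7]
gripper_width: 53.8
gripper_force: 40.0
```

```bash
sed -i 's/s\["gripper_width"\].round(1),s\["gripper_force"\].round(1)/round(s["gripper_width"],1),round(s["gripper_force"],1),s["time_s"]/' h.py; python3 -c "
from h import *
for i in range(4): vision.grab_frame('top'); s=state(); print(s['force'],s['torque'])
tilt('b'); cv2.imwrite('pics/bs.png',cv2.resize(vision.grab_frame('scene')[160:310,250:450],(600,450))[:,:,::-1])"
```

```text
[ 0.93807467  0.48150476 -2.79217658] [-0.13887283 -0.0109554  -0.08734941]
[-0.04347478  0.54840478 -3.824224  ] [-0.17030486  0.07284197  0.05135857]
[ 0.46289644  0.54393639 -2.62274956] [-0.10794467 -0.00179725 -0.00404841]
[-0.49508684  0.15925445 -3.38379712] [-0.11958811  0.04950057 -0.01557498]
tilt(left up +) -35.6 top centre [439.  265.5 122.6] err [0.2] size px 54 82
tilt(left up +) 9.4 top centre [439.1 263.3 124.3] err [1.92] size px 54 82
F [-0.29  0.24 -2.95] M [-0.076 -0.021 -0.014] ee [442.2 227.3 118.6] 53.5 40.0 4.4833
```

View pics/bs.png

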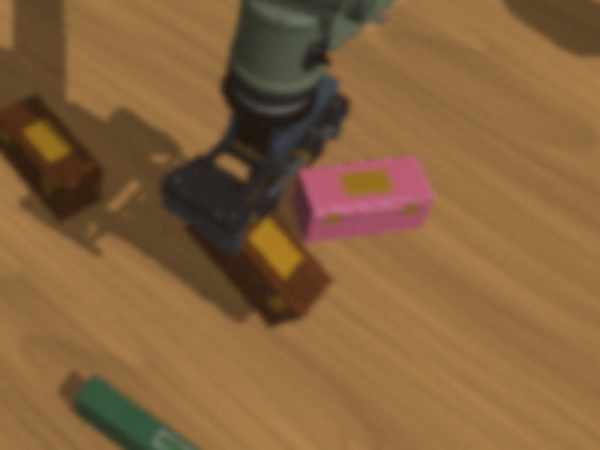

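Emit:
{"method": "servo_tool", "body": {"rows": [[0,0,0.1,0,0],[0,0,0.19,0,0],[0,0,0.2,0,0]], "force": 40}}

```text
time_s: 4.78
ee_pos: [443.1, 226.6, 78.3]
ee_rot: [179.9, 0.1, 95.6]
force: [-0.1, -5.0, 8.8]
gripper_width: 53.6
gripper_force: 40.0
```

Emit:
{"method": "servo_tool", "body": {"rows": [[0,0,0,0,0],[-0.02,0,0.02,0,0],[-0.05,0,0.05,0,0],[-0.09,0,0.09,0,0],[-0.12,0,0.13,0,0],[-0.15,0,0.17,0,0],[-0.18,0,0.21,0,0],[-0.2,0,0.25,0,0],[-0.2,0,0.25,0,0],[-0.2,0,0.25,0,0],[-0.2,0,0.25,0,0.75],[-0.2,0,0.25,0,0.75],[-0.2,0,0.25,0,0.75],[-0.2,0,0.25,0,0.75]], "force": 4}}

```text
time_s: 5.95
ee_pos: [446.3, 187.8, 29.2]
ee_rot: [180.0, -0.0, 95.6]
force: [-0.1, 0.8, -0.7]
gripper_width: 68.9
gripper_force: 0.0
```

```bash
python3 -c "
from h import *
tilt('c');wrist_case('c2')"
```

```text
tilt(left up +) 1.2 top centre [442.1 227.2  58. ] err [0.07] size px 63 98
tilt(left up +) -30.6 top centre [441.8 229.6  58.2] err [1.94] size px 63 98
F [-0.34  0.05 -0.14] M [-0.074  0.032  0.003] ee [446.2 187.8  29.2] 68.3 0.0 6.0
[338. 326.] ctr [500.5 148.2] [169.0, 13.4] ang 5.6
[251. 185.] ctr [441.7 226.5] [50.7, 30.0] ang 93.9
[ 20. 102.] ctr [329.8 257.4] [7.2, 17.6] ang 146.9
```

Emit:
{"method": "servo_tool", "body": {"rows": [[0.1,0,0,0,0.75],[0.195,0,0,0,0.75],[0.195,0,0,0,0.75],[0.195,0,0,0,0],[0.195,0,0,0,0],[0.195,0,0,0,0],[0.195,0,0,0,0],[0.195,0,0,0,0],[0.195,0,-0.07,0,0],[0.195,0,-0.15,0,0],[0.195,0,-0.15,0,0],[0.195,0,-0.15,0,0]], "force": 40}}

```text
time_s: 7.05
ee_pos: [442.7, 226.2, 59.0]
ee_rot: [179.9, -0.0, 95.5]
force: [0.2, 0.3, -4.2]
gripper_width: 53.8
gripper_force: 40.0
```

```bash
cat >> h.py <<'E'
def read(n=10):
    A=[]
    for i in range(n): vision.grab_frame("top"); s=state(); A.append(np.r_[s["force"],s["torque"]])
    A=np.array(A); y=np.radians(s["ee_rot"][2]-90); m=A.mean(0)
    print("F",m[:3].round(2),"Mcase_x",round(m[3]*np.cos(y)+m[4]*np.sin(y),4),"sd",A[:,3].std().round(3),"t",s["time_s"],"ee",s["ee_pos"].round(1),s["ee_rot"].round(1))
E
python3 -c "
from h import *
read(); tilt()"
```

```text
F [ 0.02 -0.16 -3.2 ] Mcase_x -0.0836 sd 0.03 t 7.55 ee [442.3 226.4  58.7] [-180.     0.    95.6]
tilt(left up +) 33.0 top centre [441.7 236.9  87.4] err [2.17] size px 59 53
tilt(left up +) -82.0 top centre [441.3 240.9  87.5] err [3.5] size px 59 53
F [ 0.86 -0.24 -3.05] M [-0.093  0.073 -0.053] ee [442.4 226.4  58.8] 53.4 40.0 7.6
```

Emit:
{"method": "servo_tool", "body": {"rows": [[0,0,0.08,0,0],[0,0,0.15,0,0],[0,0,0.155,0,0],[0,0,0.155,0,0.75],[0,0,0.155,0,0.75],[0,0,0.155,0,0.75],[0,0,0.155,0,0.75],[0.1,0,0.155,0,0.75],[0.21,0,0.155,0,0.75],[0.21,0,0.155,0,0.75]]}}

```text
time_s: 8.43
ee_pos: [439.1, 271.1, 28.5]
ee_rot: [179.9, -0.1, 95.6]
force: [0.2, 0.2, 0.2]
gripper_width: 68.0
gripper_force: 0.0
```

Emit:
{"method": "servo_tool", "body": {"rows": [[0,0,0,0,0],[0,0,0,0,0],[0,0,0,0,0],[0,0,0,0,0],[0,0,0,0,0],[0,0,0,0,0],[-0.01,0,-0.03,0,0],[-0.03,0,-0.06,0,0],[-0.05,0,-0.09,0,0],[-0.08,0,-0.13,0,0],[-0.11,0,-0.165,0,0],[-0.15,0,-0.2,0,0],[-0.18,0,-0.23,0,0],[-0.2,0,-0.25,0,0],[-0.2,0,-0.25,0,0]], "force": 3}}

```text
time_s: 9.68
ee_pos: [442.6, 227.4, 78.9]
ee_rot: [179.9, 0.0, 95.5]
force: [-0.7, 0.1, -1.7]
gripper_width: 53.8
gripper_force: 3.0
```

```bash
python3 -c "
from h import *
s=state(); print(s['ee_pos'],s['force'],s['torque'])
cv2.imwrite('pics/ds.png',cv2.resize(vision.grab_frame('scene')[160:310,250:450],(600,450))[:,:,::-1])"
```

```text
[442.61998648 227.38900132  78.92522969] [-0.67147095  0.13206675 -1.69928442] [-0.12568421  0.10448943  0.00377723]
```

View pics/ds.png

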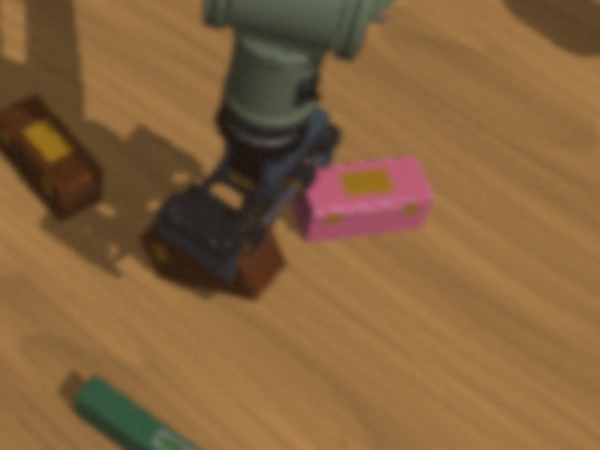

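Emit:
{"method": "servo_tool", "body": {"rows": [[0,0,0,0,0],[0,0,-0.08,0,0],[0,0,-0.2,0,0],[0,0,-0.2,0,0],[0,0,-0.2,0,0],[0,0,-0.2,0,0]], "force": 40}}

```text
time_s: 10.23
ee_pos: [441.4, 228.2, 116.7]
ee_rot: [-179.9, 0.0, 95.6]
force: [0.8, -0.1, -3.6]
gripper_width: 53.9
gripper_force: 40.0
```

```bash
python3 -c "
from h import *
read()
cv2.imwrite('pics/es.png',np.hstack([cv2.resize(vision.grab_frame('scene')[180:290,290:400],(400,400),interpolation=cv2.INTER_CUBIC),cv2.resize(vision.grab_frame('wrist'),(400,400))])[:,:,::-1])"
```

```text
F [ 0.04  0.08 -3.61] Mcase_x 0.025 sd 0.03 t 10.7333 ee [442.2 228.4 117.8] [-180.     0.    95.6]
```

View pics/es.png

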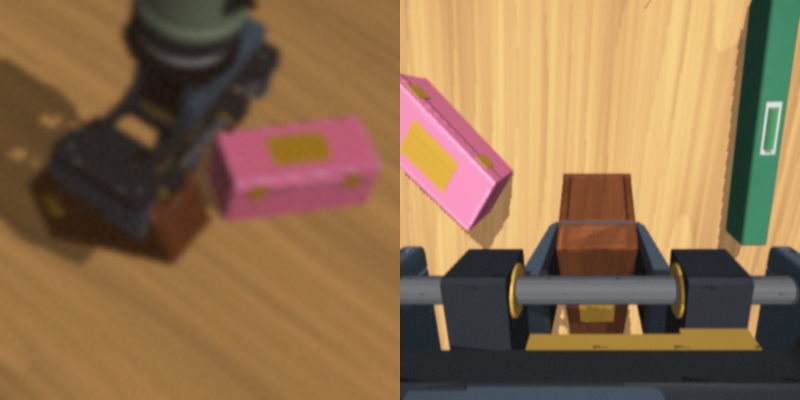

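```bash
python3 -c "
from h import *
im=vision.grab_frame('wrist'); np.save('e.npy',im)
hsv=cv2.cvtColor(im,cv2.COLOR_RGB2HSV)
for r in range(156,320,4): print(r,hsv[r,255],[(np.flatnonzero((hsv[r,170:340,0]<16)&(hsv[r,170:340,2]<185)&(hsv[r,170:340,1]>120))+170)[[0,-1]].tolist() if ((hsv[r,170:340,0]<16)&(hsv[r,170:340,2]<185)&(hsv[r,170:340,1]>120)).sum()>2 else 0])
print(vision.camera_info('wrist')['T'])
"
```

```text
156 [ 18 120 232] [0]
160 [ 18 120 233] [0]
164 [ 17 121 232] [0]
168 [ 11 162 129] [[209, 294]]
172 [ 10 165 125] [[208, 295]]
176 [ 11 160 123] [[209, 295]]
180 [ 11 166 121] [[208, 296]]
184 [ 10 168 120] [[207, 296]]
188 [ 11 168 120] [[207, 297]]
192 [ 11 167 119] [[206, 298]]
196 [ 10 169 118] [[205, 298]]
200 [ 11 163 119] [[205, 299]]
204 [ 11 166 115] [[204, 299]]
208 [ 10 162 118] [[203, 300]]
212 [  8  67 107] [[203, 301]]
216 [ 10 156 113] [[203, 300]]
220 [ 11 169 115] [[202, 302]]
224 [ 11 163 114] [[201, 302]]
228 [ 10 160 116] [[200, 303]]
232 [ 10 167 119] [[200, 303]]
236 [ 11 162 143] [[199, 304]]
240 [ 11 164  98] [[200, 304]]
244 [ 11 162  88] [[201, 304]]
248 [ 11 156  88] [[201, 302]]
252 [ 10 162  88] [[203, 301]]
256 [ 10 166  86] [[203, 301]]
260 [  9 159  88] [[205, 298]]
264 [ 9 82 81] [0]
268 [120  10 101] [0]
272 [120   9 117] [0]
276 [110  12 128] [0]
280 [111  14 124] [0]
284 [115  13 121] [0]
288 [120  13 100] [0]
292 [ 19 121 124] [0]
296 [ 20 174 136] [[211, 305]]
300 [ 20 171 130] [[212, 289]]
304 [ 20 174 132] [[213, 307]]
308 [ 19 174 113] [[206, 289]]
312 [ 10 162  88] [[196, 287]]
316 [  9 167  87] [[216, 286]]
[[ 9.95328671e-01 -9.31841065e-02 -2.52499279e-02  4.34577083e+02]
 [ 9.65375541e-02  9.57483257e-01  2.71857156e-01  3.05246477e+02]
 [-1.15638292e-03 -2.73024788e-01  9.62006304e-01  2.89912500e+02]
 [ 0.00000000e+00  0.00000000e+00  0.00000000e+00  1.00000000e+00]]
```

Emit:
{"method": "servo_tool", "body": {"rows": [[0,0,0.1,0,0],[0,0,0.19,0,0],[0,0,0.2,0,0]], "force": 40}}

```text
time_s: 11.13
ee_pos: [442.9, 229.4, 77.5]
ee_rot: [179.9, -0.1, 95.5]
force: [-1.0, 3.3, 6.4]
gripper_width: 53.8
gripper_force: 40.0
```

Emit:
{"method": "servo_tool", "body": {"rows": [[0,0,0,0,0],[0.02,0,0.02,0,0],[0.05,0,0.05,0,0],[0.09,0,0.09,0,0],[0.12,0,0.13,0,0],[0.15,0,0.17,0,0],[0.18,0,0.21,0,0],[0.2,0,0.25,0,0],[0.2,0,0.25,0,0],[0.2,0,0.25,0,0],[0.2,0,0.25,0,0.75],[0.2,0,0.25,0,0.75],[0.2,0,0.25,0,0.75],[0.2,0,0.25,0,0.75],[0.1,0,0.25,0,0.75],[-0.01,0,0.25,0,0.75],[-0.01,0,0.25,0,0.75]], "force": 4}}

```text
time_s: 12.55
ee_pos: [441.8, 223.7, 28.0]
ee_rot: [-179.9, 0.1, 95.5]
force: [0.1, -0.1, 0.8]
gripper_width: 68.4
gripper_force: 0.0
```

Emit:
{"method": "servo_tool", "body": {"rows": [[0,0,0,0,0],[0,0,0,0,0],[0,0,0,0,0],[0,0,0,0,0],[0,0,0,0,0],[0,0,-0.07,0,0],[0,0,-0.15,0,0],[0,0,-0.15,0,0],[0,0,-0.15,0,0]], "force": 40}}

```text
time_s: 13.3
ee_pos: [442.7, 226.9, 57.9]
ee_rot: [179.9, -0.0, 95.6]
force: [-0.2, -0.6, -4.6]
gripper_width: 53.8
gripper_force: 40.0
```

```bash
python3 -c "
from h import *
read(); wrist_case('f')"
```

```text
F [-0.08 -0.13 -3.29] Mcase_x -0.0599 sd 0.026 t 13.8 ee [442.3 226.4  57.7] [-180.     0.    95.6]
[312. 326.] ctr [490.5 162.4] [205.9, 16.0] ang 5.6
[253. 239.] ctr [442.9 223.8] [36.0, 35.9] ang 5.6
```

Emit:
{"method": "servo_tool", "body": {"rows": [[0,0,0.08,0,0],[0,0,0.145,0,0],[0,0,0.15,0,0],[0,0,0.15,0,1],[0,0,0.15,0,1],[0,0,0.15,0,1],[0,0,0.15,0,1],[0,0,-0.05,0,1],[0,0,-0.25,0,1],[-0.2,0,-0.46,0.08,1],[-0.4,0,-0.46,0.16,1],[-0.6,0,-0.46,0.18,1],[-0.8,0,-0.46,0.18,1],[-1,0,-0.46,0.18,1]]}}

```text
time_s: 15.02
ee_pos: [461.3, 31.4, 151.0]
ee_rot: [179.9, -0.0, 79.4]
force: [1.0, -0.7, -0.6]
gripper_width: 91.3
gripper_force: 0.0
```

Emit:
{"method": "servo_tool", "body": {"rows": [[-0.2,0,0,0,1],[-0.34,0.09,0,0,1],[-0.34,0.09,0,0,1],[-0.34,0.09,0,0,1]]}}

```text
time_s: 15.35
ee_pos: [466.6, -38.4, 150.3]
ee_rot: [180.0, -0.0, 79.1]
force: [0.2, 0.4, -0.0]
gripper_width: 91.4
gripper_force: 0.0
```

```bash
python3 -c "
from h import *
s=state(); print(s['ee_pos'],s['ee_rot']); wrist_case('m1')"
```

```text
[466.64570567 -38.36473114 150.25239888] [ 1.79955990e+02 -2.73913723e-02  7.91498183e+01]
[364. 326.] ctr [ 555.4 -203.2] [24.0, 263.9] ang 169.2
[238. 160.] ctr [460.1  -4.1] [29.9, 50.8] ang 79.3
```

Emit:
{"method": "servo_tool", "body": {"rows": [[0.16,-0.064,0.2,0,1],[0.16,-0.064,0.4,0,0.8],[0.16,-0.064,0.61,0,0.7],[0.16,-0.064,0.61,0,0.6],[0.16,-0.064,0.61,0,0],[0.16,-0.064,0.61,0,0],[0.16,-0.064,0.61,0,0],[0.16,-0.064,0.61,0,0],[0.16,-0.064,0.61,0,0],[0.16,-0.064,0.54,0,0],[0.16,-0.064,0.46,0,0],[0.16,-0.064,0.46,0,0],[0.16,-0.064,0.46,0,0]], "force": 40}}

```text
time_s: 16.48
ee_pos: [460.4, -3.5, 58.7]
ee_rot: [179.8, -0.0, 79.3]
force: [-0.9, 0.1, -4.9]
gripper_width: 53.7
gripper_force: 40.0
```

```bash
python3 -c "
from h import *
read(6); wrist_case('m2')"
```

```text
F [ 0.18 -0.3  -4.86] Mcase_x -0.0996 sd 0.007 t 16.7833 ee [459.2  -3.3  57.2] [-179.9    0.    79.4]
[312. 326.] ctr [487.4 -77.9] [205.2, 15.9] ang 169.5
[253. 240.] ctr [458.9  -6.9] [36.0, 33.9] ang 169.4
```

Emit:
{"method": "servo_tool", "body": {"rows": [[0,0,0.08,0,0],[0,0,0.15,0,0],[0,0,0.155,0,0],[0,0,0.155,0,0.75],[0,0,0.155,0,0.75],[0,0,0.155,0,0.75],[0,0,0.155,0,0.75],[-0.1,0,0.155,0,0.75],[-0.21,0,0.155,0,0.75],[-0.21,0,0.155,0,0.75]]}}

```text
time_s: 17.67
ee_pos: [451.4, -46.5, 27.0]
ee_rot: [-180.0, 0.0, 79.3]
force: [0.2, -0.5, 0.0]
gripper_width: 68.3
gripper_force: 0.0
```

Emit:
{"method": "servo_tool", "body": {"rows": [[0,0,0,0,0],[0,0,0,0,0],[0,0,0,0,0],[0,0,0,0,0],[0,0,0,0,0],[0,0,0,0,0],[0.01,0,-0.03,0,0],[0.03,0,-0.06,0,0],[0.05,0,-0.09,0,0],[0.08,0,-0.13,0,0],[0.11,0,-0.165,0,0],[0.15,0,-0.2,0,0],[0.18,0,-0.23,0,0],[0.2,0,-0.25,0,0],[0.2,0,-0.25,0,0]], "force": 5}}

```text
time_s: 18.92
ee_pos: [460.1, -4.1, 77.9]
ee_rot: [179.9, -0.1, 79.4]
force: [0.1, -0.1, -0.6]
gripper_width: 53.7
gripper_force: 5.0
```

Emit:
{"method": "servo_tool", "body": {"rows": [[0,0,0,0,0],[0,0,-0.08,0,0],[0,0,-0.2,0,0],[0,0,-0.2,0,0],[0,0,-0.2,0,0],[0,0,-0.2,0,0]], "force": 40}}

```text
time_s: 19.42
ee_pos: [458.3, -5.4, 115.7]
ee_rot: [-179.9, 0.0, 79.3]
force: [-0.6, -0.1, -4.2]
gripper_width: 53.9
gripper_force: 40.0
```

```bash
python3 -c "
from h import *
read(6); tilt('m3')"
```

```text
F [-0.31  0.21 -4.35] Mcase_x -0.2225 sd 0.022 t 19.7167 ee [458.9  -5.3 116.2] [-179.9    0.    79.4]
tilt(left up +) -33.4 top centre [466.7  33.7 121.8] err [0.14] size px 55 83
tilt(left up +) 8.1 top centre [466.3  31.6 123.6] err [2.09] size px 55 83
F [-0.91  1.28 -4.35] M [-0.187  0.094  0.006] ee [459.   -5.3 116.4] 54.1 40.0 19.7667
```

Emit:
{"method": "servo_tool", "body": {"rows": [[0,0,0.1,0,0],[0,0,0.19,0,0],[0,0,0.2,0,0]], "force": 40}}

```text
time_s: 20.02
ee_pos: [459.9, -6.2, 76.2]
ee_rot: [179.9, 0.1, 79.4]
force: [-1.7, -5.1, 7.1]
gripper_width: 53.8
gripper_force: 40.0
```

Emit:
{"method": "servo_tool", "body": {"rows": [[0,0,0,0,0],[-0.02,0,0.02,0,0],[-0.05,0,0.05,0,0],[-0.09,0,0.09,0,0],[-0.12,0,0.13,0,0],[-0.15,0,0.17,0,0],[-0.18,0,0.21,0,0],[-0.2,0,0.25,0,0],[-0.2,0,0.25,0,0],[-0.2,0,0.25,0,0],[-0.2,0,0.25,0,0.75],[-0.2,0,0.25,0,0.75],[-0.2,0,0.25,0,0.75],[-0.2,0,0.25,0,0.75],[-0.1,0,0.25,0,0.75],[0.005,0,0.25,0,0.75],[0.005,0,0.25,0,0.75]], "force": 4}}

```text
time_s: 21.43
ee_pos: [460.3, -2.2, 27.3]
ee_rot: [179.9, -0.1, 79.5]
force: [-0.1, -0.7, 0.0]
gripper_width: 68.5
gripper_force: 0.0
```

Emit:
{"method": "servo_tool", "body": {"rows": [[0,0,0,0,0],[0,0,0,0,0],[0,0,0,0,0],[0,0,0,0,0],[0,0,0,0,0],[0,0,-0.07,0,0],[0,0,-0.15,0,0],[0,0,-0.15,0,0],[0,0,-0.15,0,0]], "force": 40}}

```text
time_s: 22.18
ee_pos: [459.6, -4.6, 56.8]
ee_rot: [179.9, -0.0, 79.3]
force: [-0.0, 0.2, -5.3]
gripper_width: 54.1
gripper_force: 40.0
```

```bash
python3 -c "
from h import *
read(8); wrist_case('m4')"
```

```text
F [-0.09 -0.01 -4.57] Mcase_x -0.0953 sd 0.03 t 22.5833 ee [459.2  -4.2  56.5] [-179.9    0.    79.4]
[312. 326.] ctr [487.5 -78.2] [204.4, 15.9] ang 169.5
[252. 240.] ctr [458.8  -6.8] [36.4, 35.0] ang 169.4
```

Emit:
{"method": "servo_tool", "body": {"rows": [[0,0,0.08,0,0],[0,0,0.15,0,0],[0,0,0.155,0,0],[0,0,0.155,0,0.75],[0,0,0.155,0,0.75],[0,0,0.155,0,0.75],[0,0,0.155,0,0.75],[0.1,0,0.155,0,0.75],[0.21,0,0.155,0,0.75],[0.21,0,0.155,0,0.75]]}}

```text
time_s: 23.47
ee_pos: [468.5, 39.1, 26.4]
ee_rot: [179.9, -0.1, 79.5]
force: [0.2, -0.2, -1.1]
gripper_width: 68.4
gripper_force: 0.0
```

Emit:
{"method": "servo_tool", "body": {"rows": [[0,0,0,0,0],[0,0,0,0,0],[0,0,0,0,0],[0,0,0,0,0],[0,0,0,0,0],[0,0,0,0,0],[-0.01,0,-0.03,0,0],[-0.03,0,-0.06,0,0],[-0.05,0,-0.09,0,0],[-0.08,0,-0.13,0,0],[-0.11,0,-0.165,0,0],[-0.15,0,-0.2,0,0],[-0.18,0,-0.23,0,0],[-0.2,0,-0.25,0,0],[-0.2,0,-0.25,0,0]], "force": 4}}

```text
time_s: 24.72
ee_pos: [459.9, -3.5, 76.8]
ee_rot: [179.9, 0.0, 79.3]
force: [-0.8, -1.1, -1.9]
gripper_width: 54.1
gripper_force: 4.0
```

Emit:
{"method": "servo_tool", "body": {"rows": [[0,0,0,0,0],[0,0,-0.08,0,0],[0,0,-0.2,0,0],[0,0,-0.2,0,0],[0,0,-0.2,0,0],[0,0,-0.2,0,0]], "force": 40}}

```text
time_s: 25.22
ee_pos: [459.0, -2.1, 114.7]
ee_rot: [-179.9, 0.0, 79.4]
force: [0.4, -0.1, -4.9]
gripper_width: 54.2
gripper_force: 40.0
```

```bash
cat >> h.py <<'E'
def rtilt():
    "tilt from the left end face, seen between the fingers"
    c=vision.camera_info("wrist"); im=vision.grab_frame("wrist"); h=cv2.cvtColor(im,cv2.COLOR_RGB2HSV).astype(int); f=192/np.tan(np.radians(c["vertical_fov"]/2))
    m=(h[...,0]<16)&(h[...,2]<185)&(h[...,1]>120); m[:,:150]=m[:,360:]=0; rows=[r for r in range(60,262) if m[r,225:275].sum()>40]
    e=[]
    t=next(r for r in rows if r+8 in rows); V=[h[r,235:245,2].mean() for r in range(t+20,262)]; b=t+20+int(np.argmin(np.diff(V)))
    for r in (t+1,b-1):
        x=np.flatnonzero(m[r]); d=f*54/(x[-1]-x[0]+1); e.append(((c["cy"]-r)/f*d,d))
    dy=e[0][0]-e[1][0]; dd=e[0][1]-e[1][1]; print("rows",t,b,"len",round(np.hypot(dy,dd),1),"tilt",round(np.degrees(np.arctan2(dy,dd))-15.8,1))
E
python3 -c "
from h import *
read(6); rtilt()"
```

```text
F [-0.13  0.02 -4.37] Mcase_x 0.0016 sd 0.041 t 25.5167 ee [459.5  -2.3 115.2] [-179.9    0.    79.4]
rows 168 240 len 83.0 tilt 6.5
```

Emit:
{"method": "servo_tool", "body": {"rows": [[0,0,0.1,0,0],[0,0,0.19,0,0],[0,0,0.2,0,0]], "force": 40}}

```text
time_s: 25.82
ee_pos: [460.9, -1.6, 75.3]
ee_rot: [179.9, -0.1, 79.3]
force: [-0.8, 5.0, 6.9]
gripper_width: 53.9
gripper_force: 40.0
```

Emit:
{"method": "servo_tool", "body": {"rows": [[0,0,0,0,0],[0.02,0,0.02,0,0],[0.05,0,0.05,0,0],[0.09,0,0.09,0,0],[0.12,0,0.13,0,0],[0.15,0,0.17,0,0],[0.18,0,0.21,0,0],[0.2,0,0.25,0,0],[0.2,0,0.25,0,0],[0.2,0,0.25,0,0],[0.2,0,0.25,0,0.75],[0.2,0,0.25,0,0.75],[0.2,0,0.25,0,0.75],[0.2,0,0.25,0,0.75],[0.1,0,0.25,0,0.75],[-0.01,0,0.25,0,0.75],[-0.01,0,0.25,0,0.75]], "force": 4}}

```text
time_s: 27.23
ee_pos: [458.6, -6.4, 26.1]
ee_rot: [-180.0, 0.0, 79.2]
force: [0.2, 0.2, -0.0]
gripper_width: 68.5
gripper_force: 0.0
```

Emit:
{"method": "servo_tool", "body": {"rows": [[0,0,0,0,0],[0,0,0,0,0],[0,0,0,0,0],[0,0,0,0,0],[0,0,0,0,0],[0,0,-0.07,0,0],[0,0,-0.15,0,0],[0,0,-0.15,0,0],[0,0,-0.15,0,0]], "force": 40}}

```text
time_s: 27.98
ee_pos: [459.8, -4.0, 55.8]
ee_rot: [179.9, -0.0, 79.4]
force: [0.4, -1.4, -5.4]
gripper_width: 54.2
gripper_force: 40.0
```

```bash
python3 -c "
from h import *
read(10); wrist_case('m5')"
```

```text
F [-0.08 -0.08 -4.63] Mcase_x -0.0958 sd 0.029 t 28.4833 ee [459.4  -4.3  55.7] [-180.    -0.    79.4]
[312. 326.] ctr [487.6 -77.6] [203.5, 15.8] ang 169.4
[253. 298.] ctr [451.7 -47.4] [35.9, 5.4] ang 169.4
[252. 240.] ctr [458.9  -7.1] [36.3, 33.6] ang 169.4
```

Emit:
{"method": "servo_tool", "body": {"rows": [[0,0,0.08,0,0],[0,0,0.145,0,0],[0,0,0.15,0,0],[0,0,0.15,0,1],[0,0,0.15,0,1],[0,0,0.15,0,1],[0,0,0.15,0,1],[0,0,-0.05,0,1],[0,0,-0.25,0,1],[-0.2,0.03,-0.46,-0.04,1],[-0.4,0.06,-0.46,-0.067,1],[-0.6,0.09,-0.46,-0.067,1],[-0.8,0.12,-0.46,-0.067,1],[-1,0.14,-0.46,-0.067,1]]}}

```text
time_s: 29.7
ee_pos: [450.8, -200.4, 149.1]
ee_rot: [179.8, 0.0, 85.4]
force: [1.2, 0.2, -0.8]
gripper_width: 91.0
gripper_force: 0.0
```

Emit:
{"method": "servo_tool", "body": {"rows": [[-0.2,0.03,0,0,1],[-0.4,0.06,0,0,1],[-0.5,0.06,0,0,1],[-0.5,0.06,0,0,1],[-0.5,0.06,0,0,1]]}}

```text
time_s: 30.12
ee_pos: [454.1, -299.8, 147.8]
ee_rot: [-180.0, -0.0, 85.3]
force: [0.4, 0.7, -0.1]
gripper_width: 90.7
gripper_force: 0.0
```

```bash
python3 -c "
from h import *
s=state(); print(s['ee_pos'],s['ee_rot']); wrist_case('r1')"
```

```text
[ 454.14352027 -299.80174508  147.81234154] [-1.79986691e+02 -3.86175842e-02  8.52515005e+01]
[348. 325.] ctr [ 542.8 -449.1] [35.2, 289.3] ang 173.2
[ 63. 207.] ctr [ 277.  -296.3] [48.1, 27.6] ang 34.1
[248. 165.] ctr [ 452.6 -271.2] [29.7, 50.8] ang 85.9
```

Emit:
{"method": "servo_tool", "body": {"rows": [[0.142,-0.02,0.2,-0.007,1],[0.142,-0.02,0.4,-0.007,0.8],[0.142,-0.02,0.6,-0.007,0.7],[0.142,-0.02,0.6,-0.007,0.6],[0.142,-0.02,0.6,-0.007,0],[0.142,-0.02,0.6,-0.007,0],[0.142,-0.02,0.6,-0.007,0],[0.142,-0.02,0.6,-0.007,0],[0.142,-0.02,0.6,-0.007,0],[0.142,-0.02,0.53,-0.007,0],[0.142,-0.02,0.45,-0.007,0],[0.142,-0.02,0.45,-0.007,0],[0.142,-0.02,0.45,-0.007,0]], "force": 40}}

```text
time_s: 31.25
ee_pos: [453.4, -271.0, 58.6]
ee_rot: [179.9, 0.1, 86.0]
force: [0.6, -0.4, -4.5]
gripper_width: 54.0
gripper_force: 40.0
```

```bash
python3 -c "
from h import *
read(8)"
```

```text
F [-0.07  0.36 -5.54] Mcase_x -0.0803 sd 0.014 t 31.65 ee [ 452.6 -270.3   57.3] [-179.9   -0.    86. ]
```

Emit:
{"method": "servo_tool", "body": {"rows": [[0,0,0.08,0,0],[0,0,0.15,0,0],[0,0,0.155,0,0],[0,0,0.155,0,0.75],[0,0,0.155,0,0.75],[0,0,0.155,0,0.75],[0,0,0.155,0,0.75],[-0.1,0,0.155,0,0.75],[-0.21,0,0.155,0,0.75],[-0.21,0,0.155,0,0.75]]}}

```text
time_s: 32.48
ee_pos: [450.9, -315.7, 27.4]
ee_rot: [179.8, 0.2, 85.9]
force: [-0.7, -0.1, -0.4]
gripper_width: 68.5
gripper_force: 0.0
```

Emit:
{"method": "servo_tool", "body": {"rows": [[0,0,0,0,0],[0,0,0,0,0],[0,0,0,0,0],[0,0,0,0,0],[0,0,0,0,0],[0,0,0,0,0],[0.01,0,-0.03,0,0],[0.03,0,-0.06,0,0],[0.05,0,-0.09,0,0],[0.08,0,-0.13,0,0],[0.11,0,-0.165,0,0],[0.15,0,-0.2,0,0],[0.18,0,-0.23,0,0],[0.2,0,-0.25,0,0],[0.2,0,-0.25,0,0]], "force": 5}}

```text
time_s: 33.73
ee_pos: [452.9, -271.0, 77.8]
ee_rot: [180.0, -0.1, 86.1]
force: [0.5, 1.1, -1.7]
gripper_width: 53.9
gripper_force: 5.0
```

Emit:
{"method": "servo_tool", "body": {"rows": [[0,0,0,0,0],[0,0,-0.08,0,0],[0,0,-0.2,0,0],[0,0,-0.2,0,0],[0,0,-0.2,0,0],[0,0,-0.2,0,0]], "force": 40}}

```text
time_s: 34.23
ee_pos: [451.9, -272.2, 115.5]
ee_rot: [-179.9, -0.1, 86.0]
force: [-0.1, 0.4, -5.6]
gripper_width: 54.0
gripper_force: 40.0
```

```bash
python3 -c "
from h import *
read(6); tilt('r3')"
```

```text
F [ 0.15 -0.03 -5.16] Mcase_x -0.2667 sd 0.016 t 34.5333 ee [ 452.3 -272.3  116.1] [-179.9   -0.    86. ]
tilt(left up +) -33.9 top centre [ 455.6 -232.5  122.3] err [0.2] size px 55 84
tilt(left up +) 8.8 top centre [ 455.5 -234.6  124.3] err [2.22] size px 55 84
F [ 0.54 -0.38 -4.49] M [-0.247  0.075  0.05 ] ee [ 452.5 -272.4  116.3] 53.6 40.0 34.5833
```

Emit:
{"method": "servo_tool", "body": {"rows": [[0,0,0.1,0,0],[0,0,0.19,0,0],[0,0,0.2,0,0]], "force": 40}}

```text
time_s: 34.83
ee_pos: [453.4, -273.7, 76.4]
ee_rot: [179.9, 0.1, 86.0]
force: [-0.5, -3.6, 5.7]
gripper_width: 53.6
gripper_force: 40.0
```

Emit:
{"method": "servo_tool", "body": {"rows": [[0,0,0,0,0],[-0.02,0,0.02,0,0],[-0.05,0,0.05,0,0],[-0.09,0,0.09,0,0],[-0.12,0,0.13,0,0],[-0.15,0,0.17,0,0],[-0.18,0,0.21,0,0],[-0.2,0,0.25,0,0],[-0.2,0,0.25,0,0],[-0.2,0,0.25,0,0],[-0.2,0,0.25,0,0.75],[-0.2,0,0.25,0,0.75],[-0.2,0,0.25,0,0.75],[-0.2,0,0.25,0,0.75],[-0.1,0,0.25,0,0.75],[0.005,0,0.25,0,0.75],[0.005,0,0.25,0,0.75]], "force": 4}}

```text
time_s: 36.25
ee_pos: [451.9, -268.5, 26.9]
ee_rot: [-179.9, -0.1, 86.1]
force: [-0.4, -0.2, -0.7]
gripper_width: 68.6
gripper_force: 0.0
```

Emit:
{"method": "servo_tool", "body": {"rows": [[0,0,0,0,0],[0,0,0,0,0],[0,0,0,0,0],[0,0,0,0,0],[0,0,0,0,0],[0,0,-0.07,0,0],[0,0,-0.15,0,0],[0,0,-0.15,0,0],[0,0,-0.15,0,0]], "force": 40}}

```text
time_s: 37.0
ee_pos: [452.7, -271.8, 56.6]
ee_rot: [180.0, 0.0, 86.0]
force: [0.4, 0.1, -6.0]
gripper_width: 54.0
gripper_force: 40.0
```

```bash
python3 -c "
from h import *
read(10); wrist_case('r4')"
```

```text
F [-0.21  0.21 -5.3 ] Mcase_x -0.1653 sd 0.03 t 37.5 ee [ 452.7 -271.4   56.6] [-180.   -0.   86.]
[312. 326.] ctr [ 489.4 -341.7] [204.6, 15.9] ang 176.1
[253. 239.] ctr [ 452.9 -273.7] [35.7, 35.7] ang 176.0
```

Emit:
{"method": "servo_tool", "body": {"rows": [[0,0,0.08,0,0],[0,0,0.15,0,0],[0,0,0.155,0,0],[0,0,0.155,0,0.75],[0,0,0.155,0,0.75],[0,0,0.155,0,0.75],[0,0,0.155,0,0.75],[0.1,0,0.155,0,0.75],[0.21,0,0.155,0,0.75],[0.21,0,0.155,0,0.75]]}}

```text
time_s: 38.38
ee_pos: [455.0, -226.9, 26.0]
ee_rot: [-179.9, -0.1, 86.1]
force: [0.6, -0.1, -1.2]
gripper_width: 68.3
gripper_force: 0.0
```

Emit:
{"method": "servo_tool", "body": {"rows": [[0,0,0,0,0],[0,0,0,0,0],[0,0,0,0,0],[0,0,0,0,0],[0,0,0,0,0],[0,0,0,0,0],[-0.01,0,-0.03,0,0],[-0.03,0,-0.06,0,0],[-0.05,0,-0.09,0,0],[-0.08,0,-0.13,0,0],[-0.11,0,-0.165,0,0],[-0.15,0,-0.2,0,0],[-0.18,0,-0.23,0,0],[-0.2,0,-0.25,0,0],[-0.2,0,-0.25,0,0]], "force": 4}}

```text
time_s: 39.63
ee_pos: [453.3, -271.0, 77.1]
ee_rot: [179.9, 0.1, 86.0]
force: [-0.3, 0.7, -2.0]
gripper_width: 54.3
gripper_force: 4.0
```

Emit:
{"method": "servo_tool", "body": {"rows": [[0,0,0,0,0],[0,0,-0.08,0,0],[0,0,-0.2,0,0],[0,0,-0.2,0,0],[0,0,-0.2,0,0],[0,0,-0.2,0,0]], "force": 40}}

```text
time_s: 40.13
ee_pos: [452.1, -268.7, 114.5]
ee_rot: [-179.9, -0.1, 86.0]
force: [-0.2, -0.1, -5.8]
gripper_width: 54.0
gripper_force: 40.0
```

```bash
python3 -c "
from h import *
read(6); rtilt()"
```

```text
F [-0.12  0.32 -5.  ] Mcase_x 0.1117 sd 0.027 t 40.4333 ee [ 452.6 -269.2  115.1] [-1.799e+02 -1.000e-01  8.600e+01]
rows 168 210 len 32.7 tilt 32.3
```

Emit:
{"method": "servo_tool", "body": {"rows": [[0,0,0.1,0,0],[0,0,0.19,0,0],[0,0,0.2,0,0]], "force": 40}}

```text
time_s: 40.73
ee_pos: [453.6, -268.6, 75.0]
ee_rot: [180.0, -0.1, 86.0]
force: [0.3, 5.1, 4.5]
gripper_width: 53.7
gripper_force: 40.0
```

Emit:
{"method": "servo_tool", "body": {"rows": [[0,0,0,0,0],[0.02,0,0.02,0,0],[0.05,0,0.05,0,0],[0.09,0,0.09,0,0],[0.12,0,0.13,0,0],[0.15,0,0.17,0,0],[0.18,0,0.21,0,0],[0.2,0,0.25,0,0],[0.2,0,0.25,0,0],[0.2,0,0.25,0,0],[0.2,0,0.25,0,0.75],[0.2,0,0.25,0,0.75],[0.2,0,0.25,0,0.75],[0.2,0,0.25,0,0.75],[0.1,0,0.25,0,0.75],[-0.01,0,0.25,0,0.75],[-0.01,0,0.25,0,0.75]], "force": 4}}

```text
time_s: 42.15
ee_pos: [453.5, -274.6, 26.4]
ee_rot: [179.9, 0.1, 85.9]
force: [0.4, -0.7, 0.9]
gripper_width: 68.2
gripper_force: 0.0
```

Emit:
{"method": "servo_tool", "body": {"rows": [[0,0,0,0,0],[0,0,0,0,0],[0,0,0,0,0],[0,0,0,0,0],[0,0,0,0,0],[0,0,0,0,0],[0,0,-0.07,0,0],[0,0,-0.15,0,0],[0,0,-0.15,0,0],[0,0,-0.15,0,0]], "force": 45}}

```text
time_s: 42.98
ee_pos: [452.9, -271.3, 55.8]
ee_rot: [180.0, 0.0, 86.0]
force: [-0.4, 0.4, -5.3]
gripper_width: 53.7
gripper_force: 45.0
```

```bash
python3 -c "
from h import *
read(10); wrist_case('r6')
im=vision.grab_frame('scene')
for k in blobs(im,(0,0,0),(180,255,45),400):
    (x,y),r=cv2.minEnclosingCircle(k); print(x,y,r,'fit',cv2.fitEllipse(k),ray('scene',cv2.fitEllipse(k)[0],50))
"
```

```text
F [ 0.13  0.13 -5.21] Mcase_x 0.0086 sd 0.016 t 43.4833 ee [ 452.7 -271.5   55.7] [-180.   -0.   86.]
[312. 326.] ctr [ 489.2 -340.8] [203.4, 15.8] ang 176.1
[253. 300.] ctr [ 449.9 -317.4] [35.9, 10.1] ang 176.1
[252. 244.] ctr [ 452.4 -276.5] [36.5, 29.0] ang 176.0
183.0 221.5 19.319778442382812 fit ((183.21798706054688, 221.9452667236328), (29.407852172851562, 38.26410675048828), 75.6994857788086) [ 679.08454832 -135.40215496]
204.54931640625 135.2274932861328 25.130306243896484 fit ((199.6540069580078, 133.80484008789062), (21.745452880859375, 49.019752502441406), 34.56455993652344) [ 388.50052412 -417.51432928]
408.5 0.5 41.50311279296875 fit ((413.9346008300781, 8.423606872558594), (22.176326751708984, 83.56812286376953), 93.14397430419922) [-1029.02955961  -411.89481016]
```

Emit:
{"method": "servo_tool", "body": {"rows": [[0,0,-0.1,0,0],[0,0,-0.22,0,0],[0,0,-0.35,0,0],[0,0,-0.47,0,0],[0.04,0.1,-0.505,0,0],[0.1,0.24,-0.505,0,0],[0.16,0.38,-0.505,0,0],[0.22,0.52,-0.505,0,0],[0.28,0.66,-0.505,0,0],[0.32,0.76,-0.505,0,0],[0.34,0.81,-0.505,0,0],[0.34,0.81,-0.505,0,0],[0.34,0.81,-0.505,0,0]]}}

```text
time_s: 44.67
ee_pos: [618.1, -214.9, 156.2]
ee_rot: [-179.9, -0.0, 86.0]
force: [-0.4, -0.0, -5.1]
gripper_width: 53.9
gripper_force: 45.0
```

```bash
python3 -c "
from h import *
c=vision.camera_info('wrist'); im=vision.grab_frame('wrist'); s=state(); print(s['ee_pos'],s['ee_rot'])
cv2.imwrite('pics/p.png',im[:,:,::-1])
for k in blobs(im[:235],(0,0,0),(180,255,45),300):
    e=cv2.fitEllipse(k); print(e,ray('wrist',e[0],50,c),cv2.boundingRect(k))
"
```

```text
[ 617.58175284 -215.18245766  156.42434772] [-1.79852346e+02 -1.52771859e-03  8.60094258e+01]
```

View pics/p.png

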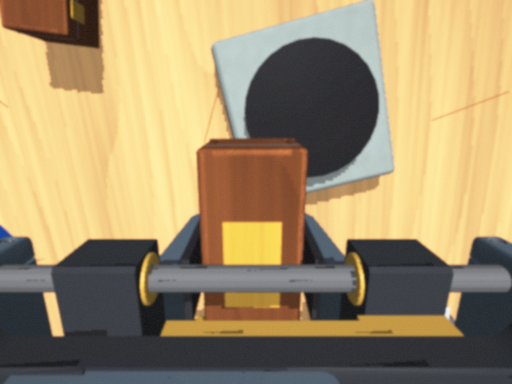

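```bash
python3 -c "
from h import *
print([ray('wrist',p,50) for p in [(312,107),(312,38),(245,105),(379,105)]])
"
```

```text
[array([ 675.8160246 , -140.09278185]), array([676.66319111, -84.3610927 ]), array([ 616.40647288, -134.21425438]), array([ 735.17655841, -142.54441815])]
```

Emit:
{"method": "servo_tool", "body": {"rows": [[0.04,0.03,0,0,0],[0.12,0.08,0,0,0],[0.22,0.145,0,0,0],[0.31,0.205,0,0,0],[0.37,0.245,0,0,0],[0.395,0.263,0,0,0],[0.395,0.263,0,0,0],[0.395,0.263,0,0,0],[0.395,0.263,0,0,0],[0.395,0.263,0,0,0],[0.395,0.263,0,0,0]]}}

```text
time_s: 45.63
ee_pos: [676.6, -140.7, 157.0]
ee_rot: [-180.0, 0.0, 85.9]
force: [0.0, 0.8, -5.2]
gripper_width: 53.7
gripper_force: 45.0
```

```bash
python3 -c "
from h import *
s=state(); print(s['time_s'],s['ee_pos'],s['ee_rot'],s['gripper_force'],s['gripper_width'])
im=vision.grab_frame('top'); cv2.imwrite('pics/z.png',im[:,:,::-1])
for k in blobs(im,(18,180,180),(28,255,255)): 
    r=cv2.minAreaRect(k); print(np.round(r[0]),ray('top',r[0],54).round(1))"
```

```text
45.6333 [ 676.57045989 -140.68016784  157.04180786] [-1.79991544e+02  8.06694396e-03  8.59489815e+01] 44.987947940826416 53.71083771196438
[131. 262.] [266.4 258.2]
[353. 257.] [ 279.3 -290.7]
[408. 203.] [ 413.4 -432.7]
[145. 192.] [438.6 227.9]
[237. 186.] [456.4  -1.7]
[395. 154.] [ 538. -402.]
[19. 58.] [781.6 555. ]
[36. 56.] [785.9 512.3]
```

View pics/z.png

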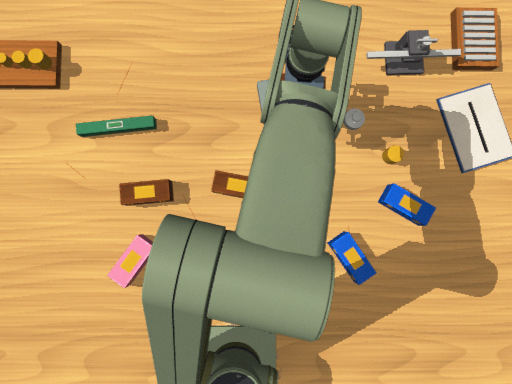

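The left and middle cases are back where they stood (labels at about pixels 145,192 and 237,186). The bystanders look unmoved, and the arm holds the right case over the pan.

```bash
python3 -c "
from workcell import job_done; print(job_done())"
```

```text
the job is handed in; nothing more can be done
None
```

The right case is the one that rattles: its level moment changed by about 0.17 N m between ends, against 0.02 or less for the other two. I handed in with the arm holding it level about 8 cm above the pan, the left and middle cases back in their places and the bystanders looking unmoved, at 45.6 s; the judge's verdict was not shown.

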